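# Snap the brown cap onto the open sample bottle and keep it pressed

## Robot

A 6-joint arm with a two-finger parallel gripper is mounted at the origin on the work surface. World frame = base frame: x ahead of the robot, y to its left, z up, the work surface at z = 0. Lengths are in m, angles in rad, forces in N, time in s.
With the tool pointing down it reaches from about 0.15 to 0.775 m from the base axis. Payload 6.1 kg.
Tool frame: the origin (TCP) lies on the centre line of the jaws, within the pads' length; the fingertips stand 25 mm ahead of it and the grasp point (between the pads) lies 6 mm ahead of it; z points along the fingers, y is the direction in which the jaws open and shut (so a half turn about z gives the same grasp; the last joint's range is limited). The gripper opens to 85 mm and grips with 20 to 120 N. Pads are 22 mm wide; open, the fingers measure 114 mm over their backs; the gripper's body (76 mm by 85 mm) begins 54 mm behind the grasp point. The pads swing forward as they close: fully open they stand 13 mm farther back than shut.
Start: joints at [1.208, 0.126, -0.04, 1.405, 0, 1.571], TCP at [0.186, 0.491, 0.256] pointing down, gripper open.
Joint ranges: [-2.72, 2.72], [-0.95, 1.95], [-1.27, 1.35], [-1.78, 2.02], [-1.46, 1.47], [-3.14, 3.14]. Speed limits (rad/s): [2.39, 2.39, 3.01, 3.14, 3.14, 3.14].

## Interface

Orientations are given as [roll, pitch, yaw] about the fixed x, y, z axes, in that order (R = Rz(yaw) Ry(pitch) Rx(roll)).
In Python, from workcell import env gives the robot as it stands.
- The arm moves only by the tool step_arm, never from a script. Its argument "plan" is one flat list of numbers, 5 for each row, row after row: the finger opening in cm, from 0 to 8.54, then the shift along the tool's x, y, z in cm, then the turn about the tool's z in rad. In form: [claw, x, y, z, twist, claw, x, y, z, twist, ...]. A call has 1 to 20 rows; each row is the pose to reach, as a shift and turn from the pose commanded when the call began, along the tool's axes at that moment; what a row does not reach only later rows make up. A row lasts 1/10 s, in which the tool goes at most 50 mm and 8.59 degrees, less where a joint would pass 70% of its speed; a pose out of reach is approached as far as the arm can. A call with a gripper value outside its range is refused whole. The fingers move at their own pace and stop on an object; "newtons" is the grip in N (left out, the last holds). Time passes only in rows, so rows that repeat a pose let the fingers close. It gives the time, the measured TCP pose, the force and the opening at its end, in the units of the state.
- env.get_obs(): the state, without advancing time (a new reading comes with each control period).
- env.get_image(name): name is "side" or "top" or "wrist"; returns a dict with "color" (400x640x3 uint8, red, green, blue), "range_z" (400x640 float32, m along the optical axis (not along the pixel's ray), 0 where there is no reading), "mtx" (3x3 intrinsics, pixels), "R" (3x3) and "t" (3): a world point X has camera coordinates R X + t. Camera axes: x right, y down, z forward; pixel columns grow to the right and rows downward; lengths in m; the calibration is good to about 2 mm. A picture is of the moment at which its call begins.
- env.finish_job(): hands the job in, once; it reports no verdict.
The state is a dict: "t": time; "joints": joint angles; "dq": joint speeds; "tau": joint torques, N m; "position": TCP position; "eef_rot": TCP orientation; "contact_force": force on the tool from outside, world axes, zero at the start; "ft_torque": the same for the moment, N m; "grip_width": finger opening in m.
Only numpy, scipy, OpenCV 4.12 (cv2) and the standard library are available. Lean on these libraries where they do the work, as an engineer would, in place of code of your own. Each camera call takes 0.05 s, during which the arm holds its last target. There are 200 camera calls.

## Task

Take the brown snap cap from its peg on the drying rack, set it straight on the neck of the open bottle and press it down until it clicks and sits fully home. Keep pressing down firmly after the click and finish while still pressing it: do not let go. Leave the blue cap, the tub and the squeegee where they are.

Things in the scene. Friction and masses are not known exactly. Their poses are not given: they have to be found in the camera images.
- cap: Brown snap cap, loose, about 30 g: round, 44 mm outside diameter, 22 mm tall, flat closed top 3 mm thick, open below; bore 37 mm, narrowed to 31 mm by an inward bead in its lowest 3 mm. Origin: centre of its open lower rim; z up through the closed top. At the start it hangs loosely, top up, over one of the rack's two pegs. Grip it across its sides from above, any yaw.
- neck_rim: Top of the OPEN bottle's white neck, fixed and rigid, may be pressed with 10 to 25 N. Origin: centre of the flat neck top, 130 mm above the table; z up. The neck is 28 mm in diameter, tapered to 22 mm over its top 4 mm, and free for 35 mm below its top, where the shoulder begins. Fully home, the inside of the cap's top meets the neck top and the cap's lower rim is 19 mm below it.
- lugs (a point): Point on the neck's axis level with its four rounded spring lugs, 10.4 mm below the neck top; they stand out to 36 mm across. A cap set on the neck rests on them, rim 5 to 6 mm below the neck top. Pushed, it resists with 8 to 13 N at most (rim near 8 mm below), crosses at 12 to 13 mm, is then drawn down with up to 10 N, and lies free of them when home at 19 mm.
- bottle: The open bottle, fixed: white, 60 mm in diameter and 130 mm tall with its neck, green band, held by a dark clamp collar of 66 mm on a blue base plate 90 x 90 x 8 mm. Origin: centre of the underside of the base plate, on the table; the neck stands on its vertical axis.
- capped_bottle: A second, identical bottle on the same kind of stand, fixed, that already wears a brown cap (top 133 mm above the table). Not to be used. Origin: centre of the underside of its base plate. It may stand on either side of the open bottle, 120 mm or more from it.
- rack: The white drying rack, fixed: a plate 80 x 180 x 8 mm with two upright steel pegs 18 mm in diameter whose tops are 45 mm above the table, 50 mm either side of its middle along its y axis. Origin: centre of its underside.
- blue_cap: A blue cap of the same shape and size as the brown one, hanging on the other peg of the rack. Leave it there. Origin: centre of its lower rim.
- tub: A white cheese tub with a dark brown lid, loose, 92 mm in diameter and 73 mm tall, about 300 g. Bystander. Origin: centre of its underside.
- squeegee: A grey hand squeegee with a black rubber blade, loose, lying on the table, 145 mm long (along its x, handle to -x) and 155 mm wide, 22 mm tall. Bystander. Origin: on its underside where handle and head meet.
Things that resemble listed ones, but are neither listed nor needed, are in the scene too. Leave any purple look-alike of the bottle alone.

How it is judged:
On the way, in this order (a step that is already met when the one before it is completed fails the run):
1. the brown cap is set straight on the open bottle's neck, not yet snapped down (horizontal distance between cap and neck_rim below 0.006 m and z of cap in the frame of neck_rim between -0.013 and -0.001 m and angle between cap's own z axis and vertical below 0.2 rad), for 0.04 s.
2. the cap has clicked fully home and is still pressed down on the neck with more than 5 N (z of cap in the frame of neck_rim below -0.0165 m and horizontal distance between cap and neck_rim below 0.004 m and contact force between cap and neck_rim above 5 N), for 0.3 s.
At the end, for the whole second after the job is handed in: The brown cap is snapped home on the open bottle (its lower rim at least 16.5 mm below the neck top, within 4 mm of the neck's axis, within 0.1 rad of upright, still), and the fingers are still on it, pressing it onto the neck top with more than 5 N through the last second (all of step 2 and angle between cap's own z axis and vertical below 0.1 rad and contact force between the fingers and cap above 4 N and linear speed of cap below 0.02 m/s); the arm keeps its last pose, push and grip.
It fails at once if the blue cap is moved from its peg (more than 20 mm) (distance of blue_cap from where it was at the start of the episode above 0.02 m).
It fails at once if the tub is moved more than 20 mm (distance of tub from where it was at the start of the episode above 0.02 m).
It fails at once if the squeegee is moved more than 20 mm (distance of squeegee from where it was at the start of the episode above 0.02 m).
It also fails if it takes over 51 s, if anything falls off the work surface, if the arm or the gripper's body presses on something with over 40 N, if the wrist force passes 120 N, or if a joint passes its speed limit or range.

## Working session

There is one attempt and no reset: what is moved stays moved. The work goes in short steps, Python scripts to look and compute and a tool call to move; the robot and the scene stay as the last step left them, time stands still between calls to the robot, and variables do not carry over. Pictures are saved under pics/ and viewed, on a budget of 10 in all, crops included, one or two more only if the job needs it, and the job is handed in when it is done.

Besides the shell and the picture viewer there is one more tool, called after "Request:" by a JSON object that holds its "api" and its "payload". step_arm: Moves the arm, as the interface text tells. Its arguments: {"type":"object","properties":{"plan":{"type":"array","items":{"type":"number"}},"newtons":{"type":"number"}},"required":["plan"]}

```bash
mkdir -p pics
cat > h.py <<'E'
import numpy as np, cv2
from workcell import env
def grab(n,save=None):
    d=env.get_image(n)
    np.savez(f'/tmp/{n}.npz',**d)
    if save: cv2.imwrite(f'pics/{save}.png',d['color'][:,:,::-1])
    return d
def load(n): return dict(np.load(f'/tmp/{n}.npz'))
def ray(d,u,v,z):
    "pixel -> world point on plane z"
    R,t=d['R'],d['t']; c=-R.T@t; r=R.T@np.linalg.inv(d['mtx'])@np.array([u,v,1.])
    return c+r*(z-c[2])/r[2]
def pts(d):
    "world point per pixel from depth"
    h,w=d['range_z'].shape; u,v=np.meshgrid(np.arange(w),np.arange(h))
    p=np.stack([u,v,np.ones_like(u)],-1)@np.linalg.inv(d['mtx']).T*d['range_z'][...,None]
    return (p-d['t'])@d['R']
E
python3 - <<'E'
from h import *
ds=[grab(n)for n in('top','side')]
print(env.get_obs())
for d in ds: print(d['R'].round(3),(-d['R'].T@d['t']).round(3),d['mtx'][0,0])
cv2.imwrite('pics/top1.png',ds[0]['color'][:,:,::-1]);cv2.imwrite('pics/side1.png',ds[1]['color'][:,:,::-1])
E
```

```text
{'t': 0.1, 'joints': array([ 1.20799555e+00,  1.26370588e-01, -4.04707984e-02,  1.40540276e+00,
        1.31411041e-05,  1.57079124e+00]), 'dq': array([-0.00092335, -0.00150967,  0.00267219,  0.00037993, -0.00011774,
       -0.00035483]), 'tau': array([-1.32498430e-03, -4.36903489e+01,  3.53606629e+01,  1.36276029e-02,
       -1.71832930e-04,  2.68029822e-06]), 'position': array([0.18620475, 0.49053392, 0.25559618]), 'eef_rot': array([-3.14014483e+00, -1.31484498e-05,  2.77879694e+00]), 'contact_force': array([0.21527432, 0.61182762, 0.56860505]), 'ft_torque': array([-0.01546914, -0.00958996, -0.05714986]), 'grip_width': 0.08536622024725844}
[[-0.012 -1.    -0.027]
 [-0.989  0.016 -0.145]
 [ 0.145  0.025 -0.989]] [0.451 0.011 1.035] 405.06034301745234
[[ 0.877 -0.48   0.013]
 [-0.347 -0.652 -0.675]
 [ 0.332  0.587 -0.738]] [ 0.199 -0.655  0.971] 415.1033390556588
```

View pics/top1.png

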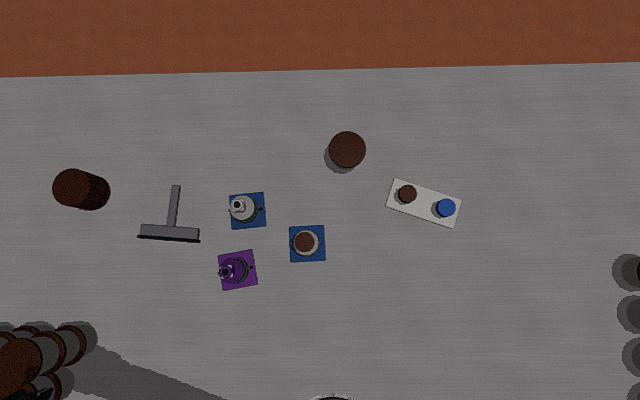

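View pics/side1.png

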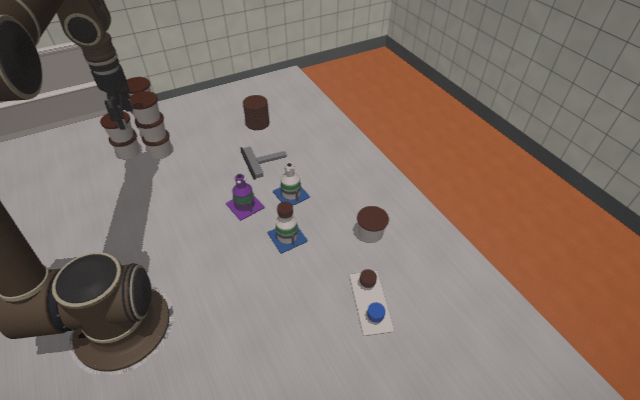

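Candidates for the brown cap in the top view:
- The rack cap at (407,194), which is the one described.
- The capped bottle's cap at (305,242).
- The tub lid at (347,150).
- A brown cylinder at (75,188).

For the open bottle: the white one on a blue plate at (240,207). The purple look-alike is at (235,270). I'll measure these and check with one close crop.

Run:
```python
from h import *
t=load('top');s=load('side')
a=cv2.resize(t['color'][165:245,370:470],None,fx=4,fy=4,interpolation=cv2.INTER_CUBIC)
b=cv2.resize(t['color'][165:245,200:300],None,fx=4,fy=4,interpolation=cv2.INTER_CUBIC)
c=cv2.resize(s['color'][255:335,340:440],None,fx=4,fy=4,interpolation=cv2.INTER_CUBIC)
e=cv2.resize(s['color'][145:225,240:340],None,fx=4,fy=4,interpolation=cv2.INTER_CUBIC)
cv2.imwrite('pics/crop.png',np.clip(1.5*np.vstack([np.hstack([a,b]),np.hstack([c,e])])[:600],0,255).astype(np.uint8)[:,:,::-1])
P=pts(t);Q=pts(s)
# depth-based: cap top points
def rep(n,P,uv,r,zlo,zhi):
    u,v=uv;w=P[v-r:v+r,u-r:u+r].reshape(-1,3);m=(w[:,2]>zlo)&(w[:,2]<zhi);w=w[m]
    if len(w): print(n,len(w),w.mean(0).round(4),((w.min(0)+w.max(0))/2).round(4),np.ptp(w,axis=0).round(3),'ztop',w[:,2].max().round(4))
rep('cap top',P,(407,194),14,.042,.06);rep('cap side',Q,(368,277),13,.042,.06)
rep('blue top',P,(446,208),14,.042,.06);rep('blue side',Q,(376,312),13,.042,.06)
rep('neck top',P,(240,207),18,.122,.14);rep('neck side',Q,(290,170),14,.122,.14)
rep('capd top',P,(305,242),18,.125,.14);rep('capd side',Q,(285,210),14,.125,.14)
```

```text
cap top 254 [ 0.5981 -0.194   0.0475] [ 0.5977 -0.1936  0.0478] [0.042 0.042 0.01 ] ztop 0.0527
cap side 213 [ 0.5974 -0.1937  0.0493] [ 0.598  -0.1927  0.0484] [0.044 0.044 0.012] ztop 0.0544
blue top 261 [ 0.5619 -0.2855  0.048 ] [ 0.5614 -0.2857  0.0481] [0.042 0.043 0.012] ztop 0.0542
blue side 251 [ 0.5619 -0.2857  0.0495] [ 0.5626 -0.2847  0.0486] [0.044 0.045 0.012] ztop 0.0547
neck top 133 [0.5661 0.2083 0.1278] [0.5658 0.2097 0.1275] [0.027 0.028 0.011] ztop 0.1329
neck side 67 [0.5647 0.2063 0.1294] [0.5661 0.2087 0.1294] [0.027 0.028 0.014] ztop 0.1366
capd top 302 [0.4805 0.0566 0.1324] [0.4808 0.0563 0.1314] [0.042 0.043 0.011] ztop 0.1371
capd side 184 [0.4794 0.0551 0.134 ] [0.4806 0.0567 0.1325] [0.044 0.044 0.014] ztop 0.1396
```

View pics/crop.png

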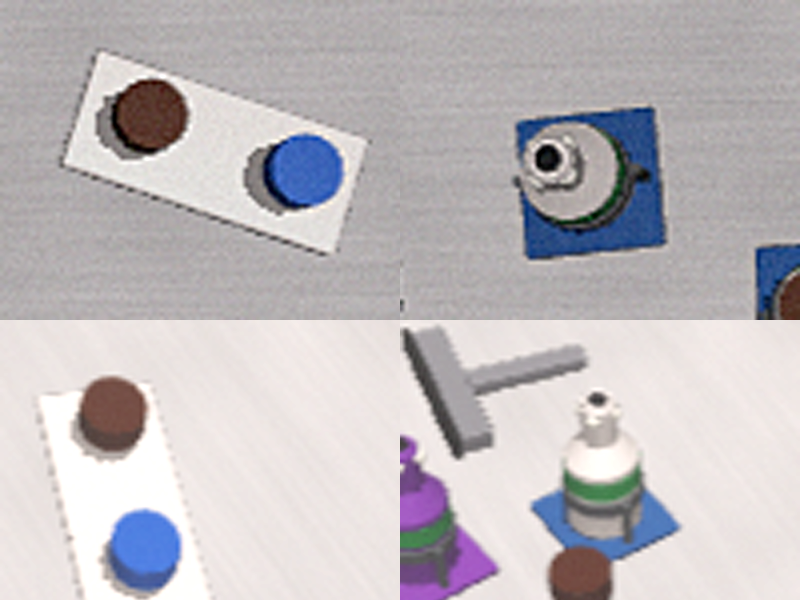

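The crop confirms the choice. The brown cap hangs on the rack's left peg at top-view (407,194), next to the blue cap, and the open white bottle with its lugged neck is at (237,205). I'll hover over the neck first, since it lies on the way, to refine it with the wrist camera.

Request:
{"api": "step_arm", "payload": {"plan": [8.54,-45.5,-12.9,-1.5,1.58,8.54,-45.5,-12.9,-1.5,1.58,8.54,-45.5,-12.9,-1.5,1.58,8.54,-45.5,-12.9,-1.5,1.58,8.54,-45.5,-12.9,-1.5,1.58,8.54,-45.5,-12.9,-1.5,1.58,8.54,-45.5,-12.9,-1.5,1.58,8.54,-45.5,-12.9,-1.5,1.58,8.54,-45.5,-12.9,-1.5,1.58,8.54,-45.5,-12.9,-1.5,1.58,8.54,-45.5,-12.9,-1.5,1.58,8.54,-45.5,-12.9,-1.5,1.58,8.54,-45.5,-12.9,-1.5,1.58,8.54,-45.5,-12.9,-1.5,1.58]}}

```text
t: 1.5
position: [0.5654, 0.2092, 0.2713]
eef_rot: [-3.141, 0.0, 1.201]
contact_force: [0.5, -0.9, -0.6]
grip_width: 0.0855
```

```bash
cat >> h.py <<'E'
def to(x,y,z,yaw=None):
    o=env.get_obs();p=o['position'];a=o['eef_rot'][2]
    d=np.array([x,y,z])-p;c,s=np.cos(a),np.sin(a)
    print('pos',p.round(4),'rpy',o['eef_rot'].round(4),'F',o['contact_force'].round(1),'w',o['grip_width'].round(4),'t',round(o['t'],2))
    print('cm',(100*np.array([c*d[0]+s*d[1],s*d[0]-c*d[1],-d[2]])).round(2),'twist',None if yaw is None else round(a-yaw,3))
def above(P,zlo,zhi,box=None):
    m=(P[...,2]>zlo)&(P[...,2]<zhi)
    if box: m&=(abs(P[...,0]-box[0])<box[2])&(abs(P[...,1]-box[1])<box[2])
    return m
E
python3 - <<'E'
from h import *
d=grab('wrist','w1');P=pts(d)
print((-d['R'].T@d['t']).round(3),d['R'].round(2).tolist(),d['mtx'].round(0).tolist())
m=above(P,.122,.136,(.566,.209,.03));w=P[m];print(m.sum())
if m.sum():
    print(w.mean(0),(w.min(0)+w.max(0))/2,np.ptp(w,axis=0));v,u=np.nonzero(m);print(u.min(),u.max(),v.min(),v.max())
    print(np.percentile(w[:,2],[50,90]))
to(.598,-.193,.2,1.2)
E
```

```text
[0.589 0.271 0.389] [[0.93, -0.36, 0.0], [-0.35, -0.9, 0.26], [-0.09, -0.24, -0.96]] [[354.0, 0.0, 313.0], [0.0, 354.0, 197.0], [0.0, 0.0, 1.0]]
1209
[0.56711652 0.21315064 0.1283591 ] [0.56673851 0.21208564 0.12711727] [0.02884013 0.02878548 0.01023437]
291 334 164 205
[0.12936244 0.13078992]Traceback (most recent call last):
  File "<stdin>", line 8, in <module>
  File "h.py", line 21, in to
    print('pos',p.round(4),'rpy',o['eef_rot'].round(4),'F',o['contact_force'].round(1),'w',o['grip_width'].round(4),'t',round(o['t'],2))
                                                                                           ^^^^^^^^^^^^^^^^^^^^^
AttributeError: 'float' object has no attribute 'round'
```

View pics/w1.png

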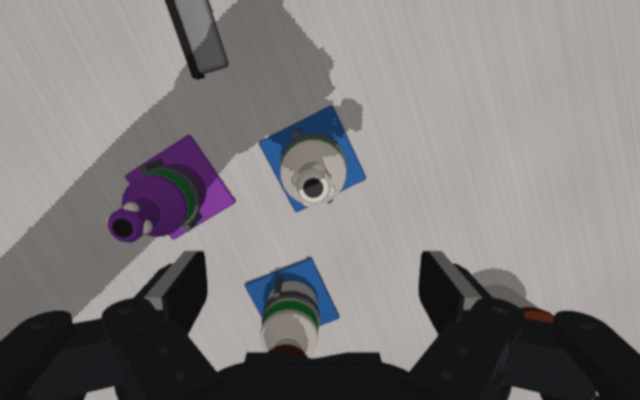

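The wrist view shows the open neck at pixel (314,188), the purple look-alike at (125,228), and the capped bottle below. I'll take the hole centre from all three views.

```bash
sed -i "s/o\['grip_width'\].round(4)/round(float(o['grip_width']),4)/" h.py
python3 - <<'E'
from h import *
for n,(u,v),r in(('wrist',(314,188),14),('top',(237,205),5),('side',(290,166),5)):
    d=load(n);g=cv2.cvtColor(d['color'],cv2.COLOR_RGB2GRAY)[v-r:v+r+1,u-r:u+r+1].astype(float)
    k=(g<g.min()+.5*(np.percentile(g,80)-g.min())).astype(np.uint8)
    _,L,S,C=cv2.connectedComponentsWithStats(k); i=1+np.argmax(S[1:,4])
    print(n,S[i],C[i]+[u-r,v-r],ray(d,*(C[i]+[u-r,v-r]),.130).round(4))
to(.598,-.193,.2,1.2)
E
```

```text
wrist [  3   4  20  19 298] [312.56711409 186.98322148] [0.5666 0.2122 0.13  ]
top [ 2  1  6  7 33] [236.42424242 204.24242424] [0.5666 0.2097 0.13  ]
side [ 2  2  5  4 12] [288.75       164.33333333] [0.5666 0.2152 0.13  ]
pos [0.5654 0.2093 0.2714] rpy [ 3.1415e+00 -1.0000e-04  1.2009e+00] F [-0.9 -0.7  0.4] w 0.0855 t 1.55
cm [-36.33  17.58   7.14] twist 0.001
```

Request:
{"api": "step_arm", "payload": {"plan": [8.54,-36.3,17.6,4,0,8.54,-36.3,17.6,4,0,8.54,-36.3,17.6,4,0,8.54,-36.3,17.6,4,0,8.54,-36.3,17.6,4,0,8.54,-36.3,17.6,4,0,8.54,-36.3,17.6,4,0,8.54,-36.3,17.6,4,0,8.54,-36.3,17.6,7,0,8.54,-36.3,17.6,7,0,8.54,-36.3,17.6,7,0,8.54,-36.3,17.6,7,0]}}

```text
t: 2.75
position: [0.5984, -0.1921, 0.2029]
eef_rot: [3.14, -0.0, 1.201]
contact_force: [0.3, 0.5, 0.1]
grip_width: 0.0851
```

Run:
```python
from h import *
d=grab('wrist','w2');P=pts(d)
for n,c in(('brown',(.598,-.193)),('blue',(.562,-.2855))):
    m=above(P,.043,.056,(*c,.035));w=P[m];print(n,m.sum())
    if m.sum():
        v,u=np.nonzero(m);print(w.mean(0).round(4),((w.min(0)+w.max(0))/2).round(4),np.ptp(w,axis=0).round(3),u.min(),u.max(),v.min(),v.max())
        A=np.c_[w[:,:2]-w[:,:2].mean(0),np.ones(len(w))];print('tilt',np.linalg.lstsq(A,w[:,2],rcond=None)[0].round(3))
to(.598,-.193,.045,1.2)
```

```text
brown 2362
[ 0.5987 -0.1909  0.0479] [ 0.5985 -0.1918  0.0466] [0.044 0.044 0.007] 285 339 158 212
tilt [-0.005 -0.011  0.048]
blue 1890
[ 0.563  -0.2822  0.0477] [ 0.5629 -0.2836  0.0465] [0.044 0.045 0.007] 287 337 272 319
tilt [-0.007 -0.02   0.048]
pos [ 0.5986 -0.1921  0.2031] rpy [ 3.1394e+00 -2.0000e-04  1.2011e+00] F [-0.7 -0.1 -0. ] w 0.0856 t 2.8
cm [-0.1  -0.02 15.81] twist 0.001
```

View pics/w2.png

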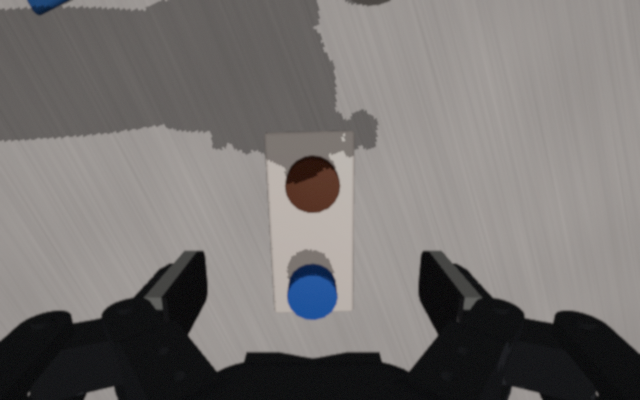

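The brown cap is level at wrist pixel (312,184), centred between the jaws at about (0.598,-0.192). The blue cap at (312,292) is clear of the fingers. Descending to grip.

Request:
{"api": "step_arm", "payload": {"newtons": 70, "plan": [8.54,0,0,4,0,8.54,0,0,8,0,8.54,0,0,11,0,8.54,0,0,13,0,8.54,0,0,14.5,0,8.54,0,0,15.8,0,8.54,0,0,15.8,0,6,0,0,15.8,0,5,0,0,15.8,0,4.6,0,0,15.8,0,4.2,0,0,15.8,0,4,0,0,15.8,0,3.8,0,0,15.8,0,3.5,0,0,15.8,0,3.5,0,0,15.8,0,3.5,0,0,15.8,0]}}

```text
t: 4.4
position: [0.5986, -0.1936, 0.0448]
eef_rot: [3.14, -0.0, 1.199]
contact_force: [-0.7, -0.3, 5.3]
grip_width: 0.0427
```

Run:
```python
from h import *
to(.598,-.193,.25,1.2)
```

```text
pos [ 0.5986 -0.1936  0.0448] rpy [ 3.1395e+00 -4.0000e-04  1.1987e+00] F [-0.7 -0.3  5.3] w 0.0427 t 4.4
cm [  0.03  -0.07 -20.52] twist -0.001
```

Request:
{"api": "step_arm", "payload": {"plan": [3.5,0,0,-1,0,3.5,0,0,-3,0,3.5,0,0,-6,0,3.5,0,0,-10,0,3.5,0,0,-14,0,3.5,0,0,-18,0,3.5,0,0,-18,0,3.5,0,0,-18,0,3.5,0,0,-18,0]}}

```text
t: 5.3
position: [0.5975, -0.1933, 0.2223]
eef_rot: [-3.14, 0.0, 1.199]
contact_force: [-0.3, 0.3, -0.7]
grip_width: 0.0426
```

Run:
```python
from h import *
d=grab('side');g=grab('top');w=grab('wrist')
P=pts(d);o=env.get_obs();p=o['position'];c=d['R']@p+d['t'];uv=(d['mtx']@c)[:2]/c[2];print('tcp px',uv)
u,v=uv.astype(int)
a=cv2.resize(d['color'][v-40:v+40,u-50:u+50],None,fx=4,fy=4,interpolation=cv2.INTER_CUBIC)
b=cv2.resize(w['color'][120:,160:480],(400,350))[30:]
cv2.imwrite('pics/grip.png',np.clip(1.5*np.hstack([a,b]),0,255).astype(np.uint8)[:,:,::-1])
to(p[0]-.0318,p[1]+.4037,.225,1.2)
```

```text
tcp px [375.08228024 235.27359776]
pos [ 0.5973 -0.1932  0.2217] rpy [-3.1389e+00  2.0000e-04  1.1988e+00] F [-0.3 -0.  -1.2] w 0.0426 t 5.45
cm [ 36.45 -17.64  -0.33] twist -0.001
```

View pics/grip.png

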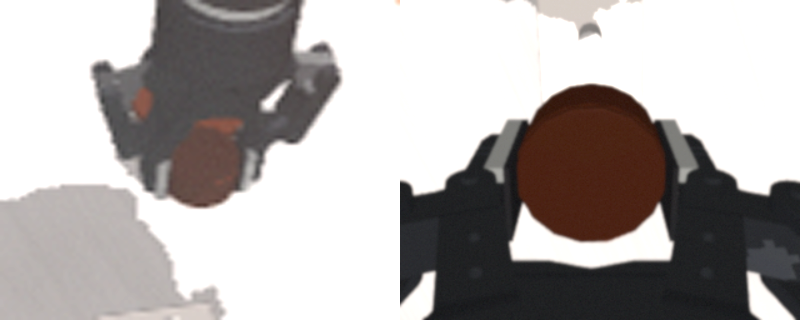

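The cap is held between the pads and looks level. Next I'll measure its centre and tilt from wrist depth.

Run:
```python
from h import *
w=load('wrist');P=pts(w);p=env.get_obs()['position']
c=w['color'].astype(int);m=(c[...,0]>1.5*c[...,2])&(abs(P[...,0]-p[0])<.03)&(abs(P[...,1]-p[1])<.03)&(P[...,2]>.18)
k=P[m];print(m.sum(),np.percentile(k[:,2],[1,10,50,90,99]).round(4))
zt=np.percentile(k[:,2],50);k=k[abs(k[:,2]-zt)<.006]
print((k.min(0)+k.max(0))/2-p,np.ptp(k,axis=0),k.mean(0)-p)
A=np.c_[k[:,:2]-k[:,:2].mean(0),np.ones(len(k))];print('tilt',np.linalg.lstsq(A,k[:,2],rcond=None)[0].round(3))
```

```text
11680 [0.2081 0.2208 0.2247 0.2256 0.2262]
[-0.00019722  0.0018375   0.00141299] [0.04620251 0.04392698 0.00879665] [0.00124231 0.00361237 0.00292096]
tilt [-0.003 -0.026  0.225]
```

Request:
{"api": "step_arm", "payload": {"plan": [3.5,36.5,-17.5,0,0,3.5,36.5,-17.5,0,0,3.5,36.5,-17.5,0,0,3.5,36.5,-17.5,0,0,3.5,36.5,-17.5,0,0,3.5,36.5,-17.5,0,0,3.5,36.5,-17.5,0,0,3.5,36.5,-17.5,0,0,3.5,36.5,-17.5,0,0,3.5,36.5,-17.5,0,0,3.5,36.5,-17.5,0,0,3.5,36.5,-17.5,3,0,3.5,36.5,-17.5,5,0,3.5,36.5,-17.5,5.6,0,3.5,36.5,-17.5,5.6,0,3.5,36.5,-17.5,5.6,0,3.5,36.5,-17.5,5.6,0]}}

```text
t: 7.15
position: [0.5683, 0.21, 0.1687]
eef_rot: [3.14, -0.001, 1.198]
contact_force: [0.2, 1.0, 0.1]
grip_width: 0.0422
```

Run:
```python
from h import *
d=grab('side');g=grab('top');w=grab('wrist');p=env.get_obs()['position']
P=pts(w);c=w['color'].astype(int);m=(c[...,0]>1.5*c[...,2])&(abs(P[...,0]-p[0])<.03)&(abs(P[...,1]-p[1])<.03)&(P[...,2]>.12)
k=P[m];k=k[abs(k[:,2]-np.median(k[:,2]))<.006];print('cap wrist',((k.min(0)+k.max(0))/2).round(4),np.median(k[:,2]))
to(.5667,.2104,.1435,1.2)
x=d['R']@[.567,.211,.14]+d['t'];u,v=((d['mtx']@x)[:2]/x[2]).astype(int);print(u,v)
a=cv2.resize(d['color'][v-30:v+30,u-40:u+40],None,fx=5,fy=5,interpolation=cv2.INTER_CUBIC)
x=g['R']@[.567,.211,.14]+g['t'];u2,v2=((g['mtx']@x)[:2]/x[2]).astype(int)
b=cv2.resize(g['color'][v2-30:v2+30,u2-40:u2+40],None,fx=5,fy=5,interpolation=cv2.INTER_CUBIC)
cv2.imwrite('pics/hov.png',np.clip(1.3*np.hstack([a,b]),0,255).astype(np.uint8)[:,:,::-1])
```

```text
cap wrist [0.5679 0.2123 0.1696] 0.17158061147126696
pos [0.568  0.2103 0.1682] rpy [ 3.1405e+00 -1.0000e-03  1.1988e+00] F [-0.5  1.   0.3] w 0.0425 t 7.3
cm [-0.04 -0.12  2.47] twist -0.001
289 162
```

View pics/hov.png

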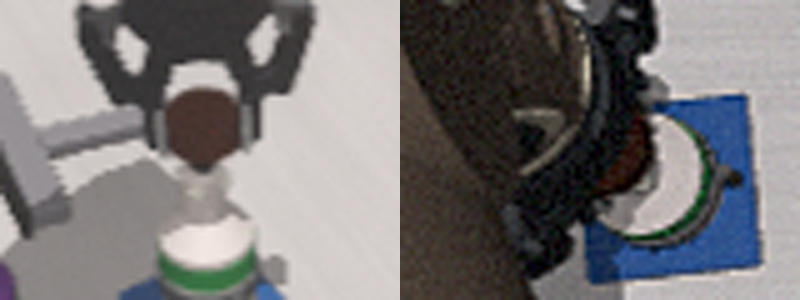

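The cap sits directly above the neck in the side view. I'll correct by 1 mm and lower gently until it meets the lugs.

Request:
{"api": "step_arm", "payload": {"plan": [3.5,0,-0.1,0.6,0,3.5,0,-0.1,1.1,0,3.5,0,-0.1,1.5,0,3.5,0,-0.1,1.8,0,3.5,0,-0.1,2.0,0,3.5,0,-0.1,2.2,0,3.5,0,-0.1,2.3,0,3.5,0,-0.1,2.3,0]}}

```text
t: 8.1
position: [0.5666, 0.2106, 0.1442]
eef_rot: [-3.142, 0.0, 1.199]
contact_force: [-0.6, 0.8, -1.1]
grip_width: 0.0421
```

Request:
{"api": "step_arm", "payload": {"plan": [3.5,0,0,0.1,0,3.5,0,0,0.2,0,3.5,0,0,0.2,0]}}

```text
t: 8.4
position: [0.5666, 0.2107, 0.1427]
eef_rot: [3.141, -0.0, 1.199]
contact_force: [-1.3, 0.1, 2.9]
grip_width: 0.0421
```

Run:
```python
from h import *
to(.5667,.2104,.130,1.2)
```

```text
pos [0.5666 0.2107 0.1427] rpy [ 3.1415e+00 -4.0000e-04  1.1988e+00] F [-1.3  0.1  2.9] w 0.0421 t 8.4
cm [-0.02  0.02  1.27] twist -0.001
```

First contact is at the expected height with low side force. Now pressing down in small steps.

Request:
{"api": "step_arm", "payload": {"plan": [3.5,0,0,0.1,0,3.5,0,0,0.2,0,3.5,0,0,0.3,0,3.5,0,0,0.4,0,3.5,0,0,0.4,0]}}

```text
t: 8.9
position: [0.567, 0.2108, 0.1399]
eef_rot: [3.14, -0.002, 1.199]
contact_force: [-2.0, -1.1, 7.3]
grip_width: 0.0421
```

Request:
{"api": "step_arm", "payload": {"plan": [3.5,0,0,0.1,0,3.5,0,0,0.2,0,3.5,0,0,0.3,0,3.5,0,0,0.4,0,3.5,0,0,0.5,0,3.5,0,0,0.6,0,3.5,0,0,0.7,0,3.5,0,0,0.8,0,3.5,0,0,0.8,0,3.5,0,0,0.8,0]}}

```text
t: 9.9
position: [0.5668, 0.2106, 0.1305]
eef_rot: [3.141, -0.0, 1.199]
contact_force: [-0.2, -0.7, -0.6]
grip_width: 0.0423
```

Request:
{"api": "step_arm", "payload": {"plan": [3.5,0,0,0.1,0,3.5,0,0,0.2,0,3.5,0,0,0.2,0]}}

```text
t: 10.2
position: [0.5669, 0.2107, 0.1298]
eef_rot: [3.14, -0.001, 1.199]
contact_force: [-2.9, -2.2, 5.9]
grip_width: 0.0425
```

Request:
{"api": "step_arm", "payload": {"plan": [3.5,0,0,0.1,0,3.5,0,0,0.1,0,3.5,0,0,0.1,0]}}

```text
t: 10.5
position: [0.5669, 0.2107, 0.1298]
eef_rot: [3.14, -0.002, 1.199]
contact_force: [-5.5, -1.8, 11.9]
grip_width: 0.0424
```

Request:
{"api": "step_arm", "payload": {"plan": [3.5,0,0,0.1,0,3.5,0,0,0.1,0,3.5,0,0,0.1,0,3.5,0,0,0.1,0,3.5,0,0,0.1,0,3.5,0,0,0.1,0,3.5,0,0,0.1,0,3.5,0,0,0.1,0]}}

```text
t: 11.3
position: [0.567, 0.2107, 0.1297]
eef_rot: [3.139, -0.002, 1.199]
contact_force: [-6.2, -3.0, 17.6]
grip_width: 0.0421
```

Run:
```python
from h import *
d=grab('side');w=grab('wrist');o=env.get_obs();p=o['position'];print(o['contact_force'],o['dq'].round(4))
P=pts(w);c=w['color'].astype(int);m=(c[...,0]>1.5*c[...,2])&(abs(P[...,0]-p[0])<.03)&(abs(P[...,1]-p[1])<.03)&(P[...,2]>.11)
k=P[m];k=k[abs(k[:,2]-np.median(k[:,2]))<.006];print('cap wrist',((k.min(0)+k.max(0))/2).round(4),'top z',np.median(k[:,2]).round(4))
A=np.c_[k[:,:2]-k[:,:2].mean(0),np.ones(len(k))];print('tilt',np.linalg.lstsq(A,k[:,2],rcond=None)[0].round(3))
a=cv2.resize(d['color'][132:192,249:329],None,fx=5,fy=5,interpolation=cv2.INTER_CUBIC)
b=cv2.resize(w['color'][100:,120:520],(400,300))
cv2.imwrite('pics/home.png',np.clip(1.3*np.hstack([a,b]),0,255).astype(np.uint8)[:,:,::-1])
```

```text
[-6.42128122 -2.22256027 16.92196284] [-0.001   0.0005  0.0002 -0.0007 -0.0012 -0.0011]
cap wrist [0.5668 0.2127 0.1313] top z 0.1329
tilt [ 0.004 -0.026  0.133]
```

View pics/home.png

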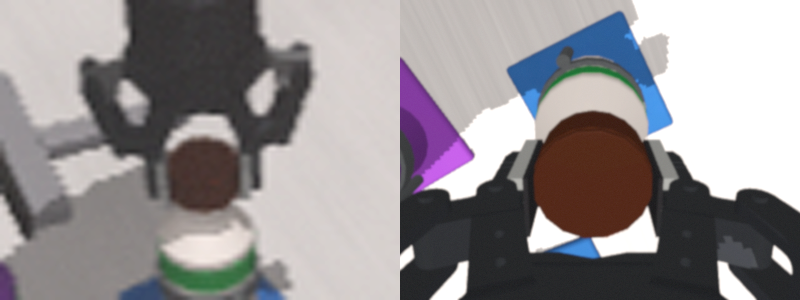

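The cap is home: its top reads 132.9 mm (expected 133 mm), it is level and centred, and the arm is pressing with a steady 17 N. Handing in.

```bash
python3 -c "
from workcell import env
env.finish_job()"
```

```text
the job is handed in; nothing more can be done
```

The brown cap is snapped fully home on the open bottle, and I handed the job in at about 11.4 s with the gripper still holding it and pressing down. The hand-in gives no verdict.

- **Placing:** The cap met the lugs about 6 mm below the neck top, then I pressed it down in small steps. At the last step the force fell from 7 N to about 0 and the tool settled about 12 mm lower, as expected for a click.
- **Height and centring:** The cap's top measures 132.9 mm above the table, against 133 mm expected. It sits within about 1 mm of the neck's axis as seen by the wrist camera.
- **Tilt:** The measured tilt is about 0.026 rad. The same camera read 0.01–0.02 rad for the caps hanging on the pegs, so much of it is probably camera bias.
- **Force:** The arm was holding still, pressing down with 17 N and gripping with 70 N. There was also a side force of about 7 N, which I left alone.
- **Disagreement:** The three cameras put the neck's position up to 5 mm apart in y. I went by the cap-to-neck distance instead, on which the wrist and top views agreed within 1 mm.
- **Bystanders:** I planned the path clear of the blue cap, tub and squeegee, but did not measure their positions again at the end.

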